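# Level measure of grinding balls

## Robot

A 7-joint arm with a two-finger parallel gripper is mounted at the origin on a cart in front of the work surface, level with it; the furniture and walls round the work are solid. World frame = base frame: x ahead of the robot, y to its left, z up, the work surface at z = 0. Lengths are in m, angles in rad, forces in N, time in s.
With the tool pointing down it reaches from about 0.4 to 0.875 m from the base axis. Payload 19.3 kg.
Tool frame: the origin (TCP) lies at the very end of the fingers, on their centre line; the grasp point (between the pads) lies 19 mm behind it; z points along the fingers, y is the direction in which the jaws open and shut (so a half turn about z gives the same grasp; the last joint's range is limited). The gripper opens to 85 mm and grips with 20 to 120 N. Pads are 22 mm wide; open, the fingers measure 114 mm over their backs; the gripper's body (76 mm by 85 mm) begins 54 mm behind the grasp point. The pads swing forward as they close: fully open they stand 13 mm farther back than shut.
Start: joints at [1.263, 0.521, -0.036, 1.599, 0.021, 1.021, -0.113], TCP at [0.147, -0.607, 0.231] pointing down, gripper open.
Joint ranges: [-2.91, 2.91], [-0.3, 2.13], [-1.5, 1.42], [0.17, 2.43], [-1.26, 4.41], [0.16, 1.93], [-2.52, 2.52]. Speed limits (rad/s): [1.89, 1.89, 2.39, 2.39, 3.01, 3.01, 3.01].

## Interface

Orientations are given as [roll, pitch, yaw] about the fixed x, y, z axes, in that order (R = Rz(yaw) Ry(pitch) Rx(roll)).
In Python, from workcell import bot gives the robot as it stands.
- The arm moves only by the tool apply_moves, never from a script. Its argument "commands" is a list of rows, each an object with "travel": the shift along the tool's x, y, z in m, a list of three; "twist": the turn, a rotation vector about the tool's x, y, z in degrees, a list of three; "claw": the finger opening in m, from 0 to 0.0854. A call has 1 to 10 rows; each row is the pose to reach, as a shift and turn from the pose commanded when the call began, along the tool's axes at that moment; what a row does not reach only later rows make up. A row lasts 1/10 s, in which the tool goes at most 50 mm and 8.59 degrees, less where a joint would pass 70% of its speed; a pose out of reach is approached as far as the arm can. A call with a gripper value outside its range is refused whole. The fingers move at their own pace and stop on an object; "force" is the grip in N (left out, the last holds). Time passes only in rows, so rows that repeat a pose let the fingers close. It gives the time, the measured TCP pose, the force and the opening at its end, in the units of the state.
- bot.observe(): the state, without advancing time (a new reading comes with each control period).
- bot.grab_frame(name): name is "side" or "top"; returns a dict with "frame" (480x640x3 uint8, blue, green, red), "fx", "fy", "cx", "cy" (pixels), "dist" ([k1, k2, p1, p2, k3] as OpenCV has them; the pictures are not rectified), "pose" (4x4, takes a point from camera to world coordinates). Camera axes: x right, y up, looking along -z (the intrinsics and any distortion apply to the point x, -y, -z); pixel columns grow to the right and rows downward; lengths in m; the calibration is good to about 2 mm. A picture is of the moment at which its call begins. There is no depth.
- bot.job_done(): hands the job in, once; it reports no verdict.
The state is a dict: "clock": time; "qpos": joint angles; "qd": joint speeds; "joint_efforts": joint torques, N m; "position": TCP position; "tool_rot": TCP orientation; "force": force on the tool from outside, world axes, zero at the start; "moment": the same for the moment, N m; "grip_width": finger opening in m.
Only numpy, scipy, OpenCV 4.12 (cv2) and the standard library are available. Lean on these libraries where they do the work, as an engineer would, in place of code of your own. Each camera call takes 0.05 s, during which the arm holds its last target.

## Task

Lift the counting scoop straight out of the bin by its handle so that it comes up heaped with grinding balls, then draw it to the left over the bin's rim, level and passing under the levelling blade, so that the blade strikes the extra balls back into the bin and just one ball is left in each of the four seats. Stand the full scoop upright on the pan of the balance and let go, with every other ball left in the bin and nothing else on the bench disturbed.

Things in the scene. Friction and masses are not known exactly. Their poses are not given: they have to be found in the camera images.
- bin: fixed blue-grey hopper bin, open on top, 188 (x) by 184 mm (y), rim 75 mm high; x axis away from the robot, y to the left, turned by its yaw. Origin on the bench; the mouth spans x -102 to +78, y -88 to +88 mm, chute walls fall to a flat floor 6 mm high, x -58 to +42, y -36 to +36 mm
- bin_blade (a point): lower edge, at the free end, of the levelling blade: 117 mm above the bench, 42 mm above the rim, 22 mm nearer than and 50 mm left of the bin's origin. The blade is a fixed steel strip on edge, 3 mm thick, 14 mm high, that runs from here 110 mm along the bin's +x to its post at the far wall. Axes as the bin's
- scoop: loose steel counting scoop, 0.12 kg; starts flat on the bin's floor, cup buried in balls. Origin at the underside, mid-cup; x out of the open front, y left, z up. Cup 58 mm wide; underside x -52 (heel) to +33 mm (lip), side walls 26, back wall 28 mm high. Four round seats in its floor; seated balls reach 26 mm above the underside, a ball heaped on them is centred 28 to 36 mm above it
- scoop_handle (a point): grip point mid-way in the blue handle, 96 mm behind and 105 mm above the scoop's origin; axes as the scoop's. Straight bar 24 mm wide (y), 14 mm thick, leaning back 30 degrees from vertical in the x-z plane; it runs 100 mm down and 28 mm up from here. Pinched across its width from straight above it carries the scoop level
- scoop_base (a point): middle of the scoop's flat underside (10 mm behind its origin); axes as the scoop's
- balance_pan (a point): centre of the top of the balance's square steel pan, 134 by 134 mm, 62 mm above the bench; axes as the balance's. The balance is a fixed light-grey bench balance 200 mm deep and 168 mm wide with its display towards the robot; it stands left of the bin.
- scoop_seat0 (a point): where the centre of a ball lies when it sits in the scoop's front left seat, 13.5 mm above the underside
- scoop_seat1 (a point): where the centre of a ball lies when it sits in the scoop's front right seat, 13.5 mm above the underside
- scoop_seat2 (a point): where the centre of a ball lies when it sits in the scoop's rear left seat, 13.5 mm above the underside
- scoop_seat3 (a point): where the centre of a ball lies when it sits in the scoop's rear right seat, 13.5 mm above the underside
- ball0: one of ten loose amber-brown grinding balls of 25 mm, 22 g, all alike; origin at its centre
- ball1: one of ten loose amber-brown grinding balls of 25 mm, 22 g, all alike; origin at its centre
- ball2: one of ten loose amber-brown grinding balls of 25 mm, 22 g, all alike; origin at its centre
- ball3: one of ten loose amber-brown grinding balls of 25 mm, 22 g, all alike; origin at its centre
- ball4: one of ten loose amber-brown grinding balls of 25 mm, 22 g, all alike; origin at its centre
- ball5: one of ten loose amber-brown grinding balls of 25 mm, 22 g, all alike; origin at its centre
- ball6: one of ten loose amber-brown grinding balls of 25 mm, 22 g, all alike; origin at its centre
- ball7: one of ten loose amber-brown grinding balls of 25 mm, 22 g, all alike; origin at its centre
- ball8: one of ten loose amber-brown grinding balls of 25 mm, 22 g, all alike; origin at its centre
- ball9: one of ten loose amber-brown grinding balls of 25 mm, 22 g, all alike; origin at its centre
- amber_bottle: bystander: amber bottle with a white cap, 60 mm wide, 114 mm high; origin at its underside
- beaker: bystander: empty glass beaker, 70 mm wide, 88 mm high; origin at its underside
- notebook: bystander: black notebook, 148 by 110 by 16 mm; origin at its underside
- scoop_heap (a point): point over the middle of the four seats, 40 mm above the scoop's underside; a ball whose centre is within 27 mm of it lies heaped on top of the seated ones

How it is judged:
By the outcome, as a careful person would: the job done as asked, in the order asked, and still so for the second after the job is handed in, with the robot touching nothing.
It also fails if it takes over 64 s, if anything falls off the work surface, if the arm or the gripper's body presses on something with over 40 N, if the wrist force passes 120 N, or if a joint passes its speed limit or range.

## Working session

There is one attempt and no reset: what is moved stays moved. The work goes in short steps, Python scripts to look and compute and a tool call to move; the robot and the scene stay as the last step left them, time stands still between calls to the robot, and variables do not carry over. Pictures are saved under pics/ and viewed, and the job is handed in when it is done.

Besides the shell and the picture viewer there is one more tool, called after "Emit:" as name([rows], argument=value, ...), one row to a line, values as JSON. apply_moves: Moves the arm, as the interface text tells. Its arguments: {"type":"object","properties":{"commands":{"type":"array"},"force":{"type":"number"}},"required":["commands"]}

```bash
ls; mkdir -p pics; cat > h.py <<'E'
import numpy as np, cv2
from workcell import bot
from scipy.spatial.transform import Rotation as R
def grab(n,fn):
    d=bot.grab_frame(n); cv2.imwrite('pics/'+fn,d['frame']); return d
E
python3 - <<'E'
from h import *
import pickle
o=bot.observe()
print(o)
for n in('side','top'):
    d=grab(n,n+'0.png'); pickle.dump(d,open(n+'0.pkl','wb'))
    print(n,d['fx'],d['fy'],d['cx'],d['cy'],d['dist']);print(np.round(d['pose'],4))
E
```

```text
pics
{'clock': 0.0, 'qpos': array([ 1.26279469,  0.52205944, -0.03632589,  1.59996997,  0.02121206,
        1.02112204, -0.11278595]), 'qd': array([-0.00013135, -0.00025591, -0.00109155, -0.00025931, -0.00083237,
       -0.00140858, -0.00014151]), 'joint_efforts': array([ 5.17666231e-04, -9.27125359e+01,  1.98021702e+00, -3.69932806e+01,
        1.79105625e-02,  8.14692961e-03,  3.30518742e-05]), 'position': array([ 0.14711157, -0.60709945,  0.23071107]), 'tool_rot': array([-3.14042306e+00,  9.47618970e-05,  2.37810073e-01]), 'force': array([-0.46286181,  0.68816352, -1.12981615]), 'moment': array([-0.01051297,  0.01415051,  0.0066902 ]), 'grip_width': 0.08555079927788156}
side 551.6602465207121 551.6602465207121 327.9844818718353 244.40582989268242 [-0.03868616  0.          0.          0.          0.        ]
[[-0.9987 -0.0385  0.0347  0.6761]
 [ 0.0516 -0.6724  0.7384  0.8244]
 [-0.0051  0.7392  0.6735  0.9548]
 [ 0.      0.      0.      1.    ]]
top 434.38067861892864 434.38067861892864 324.066788966477 245.59519565115644 [-0.06649798  0.          0.          0.          0.        ]
[[ 0.0274  0.9831 -0.1812  0.4707]
 [-0.9993  0.022  -0.0318 -0.1142]
 [-0.0273  0.1819  0.9829  0.9824]
 [ 0.      0.      0.      1.    ]]
```

View pics/side0.png

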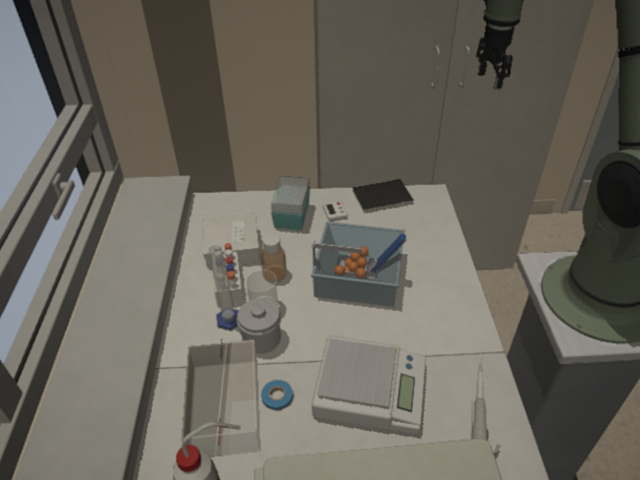

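View pics/top0.png

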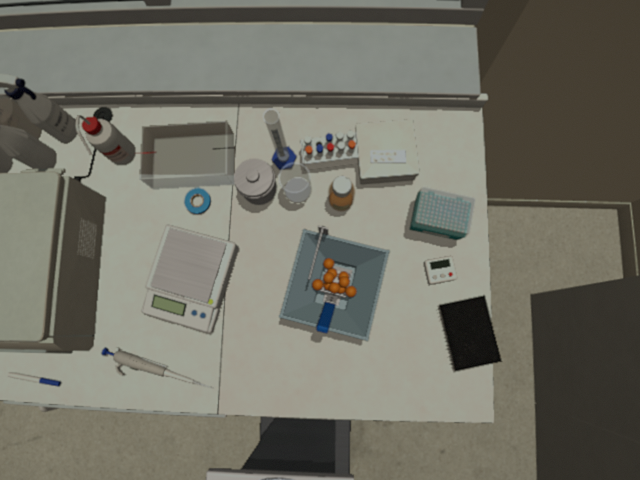

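Side view: bin at about (360,263), its handle at (390,252), balance at (370,385). Top view: bin at about (335,285), handle at (326,316), blade from about (308,290) to (322,232), balance at (190,278). I'll zoom in on these.

```bash
python3 - <<'E'
import cv2
a=cv2.imread('pics/top0.png')[215:355,265:405]; cv2.imwrite('pics/c1.png',cv2.resize(a,(588,588),interpolation=cv2.INTER_CUBIC))
a=cv2.imread('pics/side0.png')[205:315,300:420]; cv2.imwrite('pics/c2.png',cv2.resize(a,(600,550),interpolation=cv2.INTER_CUBIC))
a=cv2.imread('pics/top0.png')[215:340,135:245]; cv2.imwrite('pics/c3.png',cv2.resize(a,(528,600),interpolation=cv2.INTER_CUBIC))
E
```

```text
(no output)
```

View pics/c1.png

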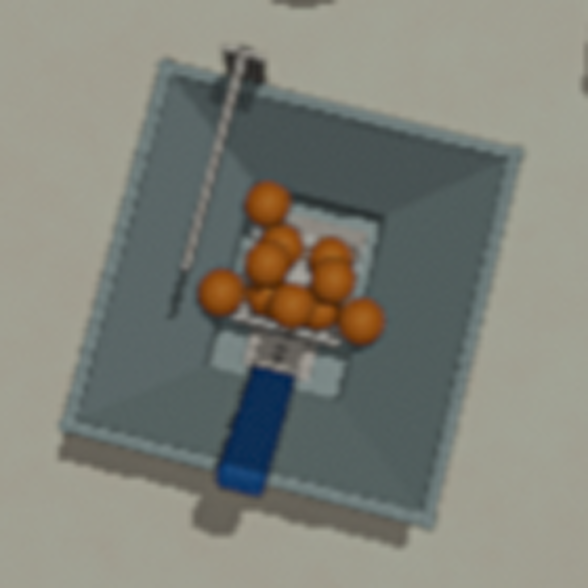

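View pics/c2.png

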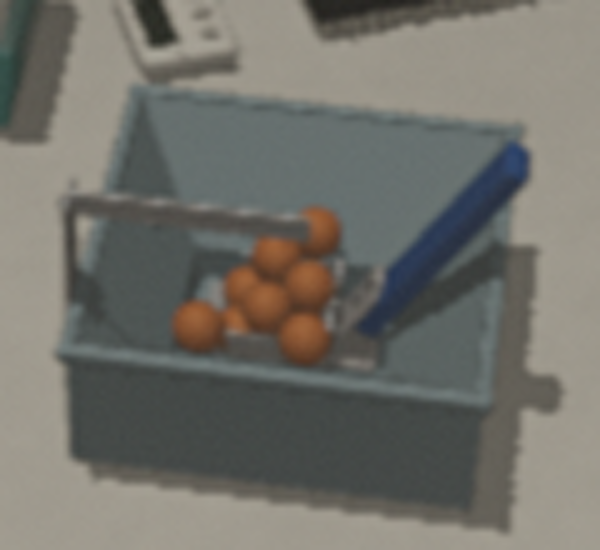

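View pics/c3.png

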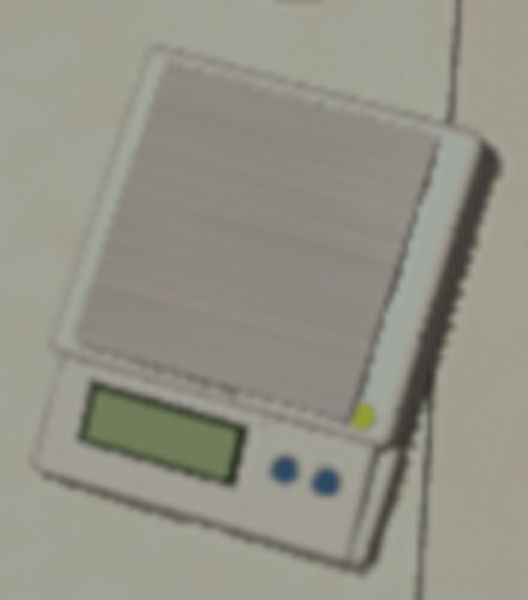

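```bash
cat >> h.py <<'E'
import pickle
CAM={n:pickle.load(open(n+'0.pkl','rb')) for n in('side','top')}
def proj(P,n):
    d=CAM[n];P=np.atleast_2d(P);T=np.linalg.inv(d['pose']);c=P@T[:3,:3].T+T[:3,3]
    c=c*[1,-1,-1]
    K=np.array([[d['fx'],0,d['cx']],[0,d['fy'],d['cy']],[0,0,1.]])
    return cv2.projectPoints(c.reshape(-1,1,3),np.zeros(3),np.zeros(3),K,np.array(d['dist']))[0].reshape(-1,2)
def w(p,L):
    p=np.asarray(p);L=np.atleast_2d(L);c,s=np.cos(p[2]),np.sin(p[2])
    return np.c_[p[0]+c*L[:,0]-s*L[:,1],p[1]+s*L[:,0]+c*L[:,1],L[:,2]+(p[3] if len(p)>3 else 0)]
def unc(P,s,o): return (np.array(P,float)+.5)/s-.5+np.array(o)
E
cat > fit.py <<'E'
from h import *
from scipy.optimize import least_squares
def fit(L,obs,x0):
    L=np.array(L)/1000
    f=lambda p: np.concatenate([(proj(w(p,L[i]),n)-o).ravel() for n,i,o in obs])
    r=least_squares(f,x0,loss='soft_l1'); print(np.round(r.x,4),'res px',np.round(r.fun,1)); return r.x
b=fit([[82,92,75],[82,-92,75],[-106,-92,75],[-106,92,75]],
 [('top',[0,1,2,3],unc([[165,62],[522,150],[433,524],[62,428]],4.2,(265,215))),
  ('side',[1,2,3,0],unc([[135,90],[523,128],[490,402],[60,353]],5,(300,205)))],[.5,-.14,-.25])
s=fit([[-104,12,138.5],[-104,-12,138.5],[-116,12,131.5],[-116,-12,131.5],[-110,0,135]],
 [('top',[0,1,2,3],unc([[225,464],[268,475],[218,484],[263,495]],4.2,(265,215))),
  ('side',[4],unc([[517,162]],5,(300,205)))],[.5,-.14,-.25])
g=fit([[67,67,62],[67,-67,62],[-67,-67,62],[-67,67,62]],
 [('top',[0,1,2,3],unc([[163,62],[440,138],[353,423],[75,343]],4.8,(135,215)))],[.5,.2,-.25])
np.save('poses.npy',np.array([b,s,g]))
im=cv2.imread('pics/top0.png');im2=cv2.imread('pics/side0.png')
pts=np.r_[w(b,np.array([[-22,50,117],[88,50,117],[-22,50,131],[88,50,131],[-58,36,6],[-58,-36,6],[42,36,6],[42,-36,6]])/1e3),
 w(s,np.array([[33,29,6],[33,-29,6],[-52,29,6],[-52,-29,6],[-96,0,111],[-52,29,34],[-52,-29,34]])/1e3)]
for n,i,o,z in(('top',im,(265,215),4),('side',im2,(300,205),5)):
    q=proj(pts,n);c=cv2.resize(i[o[1]:o[1]+140,o[0]:o[0]+140],None,fx=z,fy=z,interpolation=cv2.INTER_CUBIC)
    for k,p in enumerate(q): cv2.circle(c,tuple(int(v) for v in (p+.5-o)*z),3,(0,255,0) if k<8 else (255,0,255),-1)
    cv2.imwrite('pics/f_%s.png'%n,c[:600])
E
python3 fit.py
```

```text
[ 0.5699 -0.1126 -0.224 ] res px [ 0.2  0.9 -0.8  0.6 -0.4 -0.6  1.5 -0.3  0.3 -0.  -1.2  0.6 -0.7  0.1
  1.  -0.3]
[ 0.5713 -0.1149 -0.2413] res px [-0.8 -1.1  1.1 -0.4 -0.6  0.2  0.7  0.9  0.3  0.2]
[ 0.5919  0.2097 -0.2333] res px [ 0.7  0.3 -0.1 -0.5 -0.3 -0.1 -0.2  0.2]
```

View pics/f_top.png

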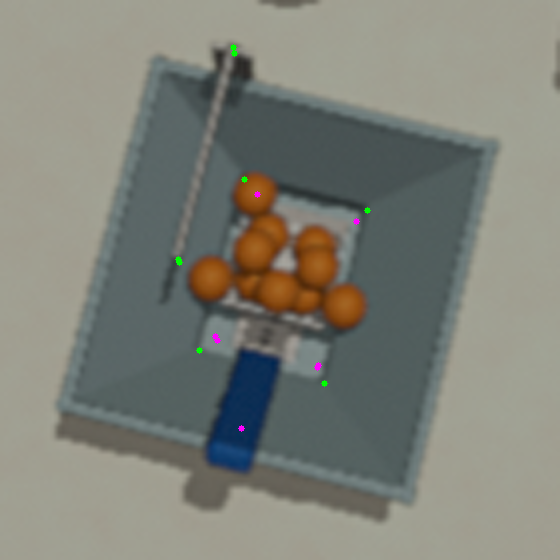

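View pics/f_side.png

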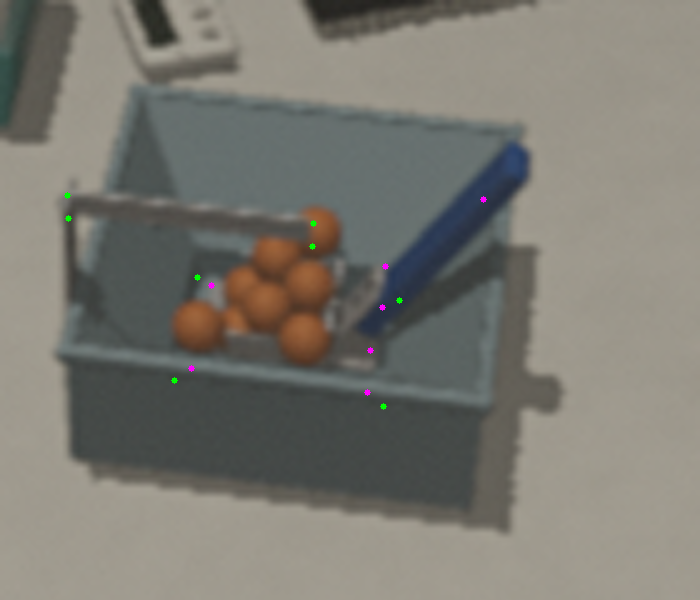

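```bash
cat >> h.py <<'E'
def delta(tp,yaw):
    o=bot.observe();R0=R.from_euler('xyz',o['tool_rot']);T=R.from_euler('xyz',[np.pi,0,yaw])
    print('t',round(o['clock'],2),'pos',np.round(o['position'],4),'rpy',np.round(o['tool_rot'],4),'F',np.round(o['force'],1),'w',round(o['grip_width'],4))
    print('travel',np.round(R0.inv().apply(np.array(tp)-o['position']),4),'twist',np.round((R0.inv()*T).as_rotvec(degrees=True),2))
E
cat > pre.py <<'E'
from h import *
b,s,g=np.load('poses.npy')
G=w(s,np.array([[-.096,0,.111]]))[0];print(G)
delta([G[0],G[1],.19],s[2])
E
python3 pre.py
```

```text
[ 0.47804785 -0.09192836  0.111     ]
t 0.1 pos [ 0.1471 -0.6071  0.2308] rpy [-3.1406e+00  1.0000e-04  2.3780e-01] F [ 0.3 -0.3 -0.4] w 0.0851
travel [ 0.443  -0.4227  0.0412] twist [-6.000e-02  2.000e-02  2.745e+01]
```

Emit:
apply_moves([
  {"travel": [0.03,-0.028,0],"twist": [0,0,4]},
  {"travel": [0.062,-0.059,0],"twist": [0,0,8]},
  {"travel": [0.096,-0.092,0],"twist": [0,0,12]},
  {"travel": [0.13,-0.124,0],"twist": [0,0,16]},
  {"travel": [0.164,-0.157,0],"twist": [0,0,20]},
  {"travel": [0.198,-0.189,0.01],"twist": [0,0,24]},
  {"travel": [0.232,-0.222,0.01],"twist": [0,0,27.5]},
  {"travel": [0.266,-0.254,0.02],"twist": [0,0,27.5]},
  {"travel": [0.3,-0.287,0.03],"twist": [0,0,27.5]},
  {"travel": [0.334,-0.319,0.041],"twist": [0,0,27.5]},
])

```text
invalid input at $.commands[0]: expected keys travel, twist, claw
```

```bash
python3 pre.py
```

```text
[ 0.47804785 -0.09192836  0.111     ]
t 0.1 pos [ 0.1471 -0.6071  0.2308] rpy [-3.1406e+00  1.0000e-04  2.3780e-01] F [ 0.3 -0.3 -0.4] w 0.0851
travel [ 0.443  -0.4227  0.0412] twist [-6.000e-02  2.000e-02  2.745e+01]
```

Emit:
apply_moves([
  {"travel": [0.03,-0.028,0],"twist": [0,0,4],"claw": 0.085},
  {"travel": [0.062,-0.059,0],"twist": [0,0,8],"claw": 0.085},
  {"travel": [0.096,-0.092,0],"twist": [0,0,12],"claw": 0.085},
  {"travel": [0.13,-0.124,0],"twist": [0,0,16],"claw": 0.085},
  {"travel": [0.164,-0.157,0],"twist": [0,0,20],"claw": 0.085},
  {"travel": [0.198,-0.189,0.01],"twist": [0,0,24],"claw": 0.085},
  {"travel": [0.232,-0.222,0.01],"twist": [0,0,27.5],"claw": 0.085},
  {"travel": [0.266,-0.254,0.02],"twist": [0,0,27.5],"claw": 0.085},
  {"travel": [0.3,-0.287,0.03],"twist": [0,0,27.5],"claw": 0.085},
  {"travel": [0.334,-0.319,0.041],"twist": [0,0,27.5],"claw": 0.085},
])

```text
clock: 1.1
position: [0.3974, -0.2169, 0.1901]
tool_rot: [3.142, -0.0, -0.242]
force: [1.7, -0.1, 0.3]
grip_width: 0.0849
```

```bash
python3 pre.py
```

```text
[ 0.47804785 -0.09192836  0.111     ]
t 1.1 pos [ 0.3974 -0.2169  0.1901] rpy [ 3.1416e+00 -4.0000e-04 -2.4230e-01] F [ 1.7 -0.1  0.3] w 0.0849
travel [ 4.830e-02 -1.407e-01  1.000e-04] twist [ 0.   -0.02 -0.06]
```

Emit:
apply_moves([
  {"travel": [0.012,-0.035,0],"twist": [0,0,0],"claw": 0.06},
  {"travel": [0.027,-0.075,0],"twist": [0,0,0],"claw": 0.06},
  {"travel": [0.04,-0.115,0],"twist": [0,0,0],"claw": 0.06},
  {"travel": [0.048,-0.141,0],"twist": [0,0,0],"claw": 0.06},
  {"travel": [0.048,-0.141,0.01],"twist": [0,0,0],"claw": 0.06},
  {"travel": [0.048,-0.141,0.04],"twist": [0,0,0],"claw": 0.06},
])

```text
clock: 1.7
position: [0.4784, -0.0931, 0.1511]
tool_rot: [-3.141, -0.004, -0.241]
force: [-0.0, -0.6, -1.3]
grip_width: 0.0603
```

```bash
sed -i 's/\.19\]/.092]/' pre.py; python3 pre.py; python3 - <<'E'
from h import *
d=grab('top','t1.png')['frame'];e=grab('side','s1.png')['frame']
a=cv2.resize(d[245:345,265:375],None,fx=3.6,fy=3.6,interpolation=2);b=cv2.resize(e[190:290,330:440],None,fx=3.6,fy=3.6,interpolation=2)
cv2.imwrite('pics/c4.png',np.hstack([a,b]))
E
```

```text
[ 0.47804785 -0.09192836  0.111     ]
t 1.7 pos [ 0.4784 -0.0931  0.1511] rpy [-3.1412 -0.0035 -0.2409] F [-0.  -0.6 -1.3] w 0.0603
travel [-0.0008 -0.001   0.0591] twist [-0.02 -0.2   0.02]
```

View pics/c4.png

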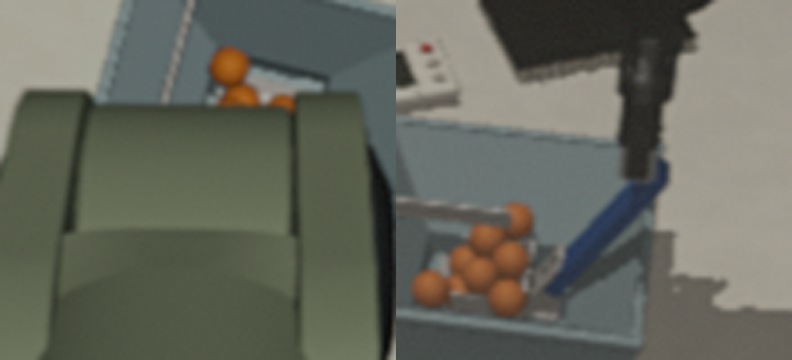

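The side crop shows the fingers straddling the handle from above, at about (640,170). The top view is blocked by the arm. I'll descend and pinch.

Emit:
apply_moves([
  {"travel": [-0.001,-0.001,0.03],"twist": [0,0,0],"claw": 0.06},
  {"travel": [-0.001,-0.001,0.055],"twist": [0,0,0],"claw": 0.06},
  {"travel": [-0.001,-0.001,0.059],"twist": [0,0,0],"claw": 0.06},
  {"travel": [-0.001,-0.001,0.059],"twist": [0,0,0],"claw": 0.045},
  {"travel": [-0.001,-0.001,0.059],"twist": [0,0,0],"claw": 0.035},
  {"travel": [-0.001,-0.001,0.059],"twist": [0,0,0],"claw": 0.028},
  {"travel": [-0.001,-0.001,0.059],"twist": [0,0,0],"claw": 0.024},
  {"travel": [-0.001,-0.001,0.059],"twist": [0,0,0],"claw": 0.015},
  {"travel": [-0.001,-0.001,0.059],"twist": [0,0,0],"claw": 0.015},
], force=80)

```text
clock: 2.7
position: [0.4768, -0.0918, 0.0925]
tool_rot: [-3.141, -0.001, -0.242]
force: [-5.9, 3.5, 17.1]
grip_width: 0.0226
```

```bash
python3 pre.py; python3 - <<'E'
from h import *
e=grab('side','s2.png')['frame']
cv2.imwrite('pics/c5.png',cv2.resize(e[190:310,310:440],None,fx=5,fy=5,interpolation=2))
E
```

```text
[ 0.47804785 -0.09192836  0.111     ]
t 2.7 pos [ 0.4768 -0.0918  0.0925] rpy [-3.1411e+00 -1.3000e-03 -2.4170e-01] F [-5.9  3.5 17.1] w 0.0226
travel [ 0.0012 -0.0002  0.0005] twist [-0.03 -0.07 -0.02]
```

View pics/c5.png

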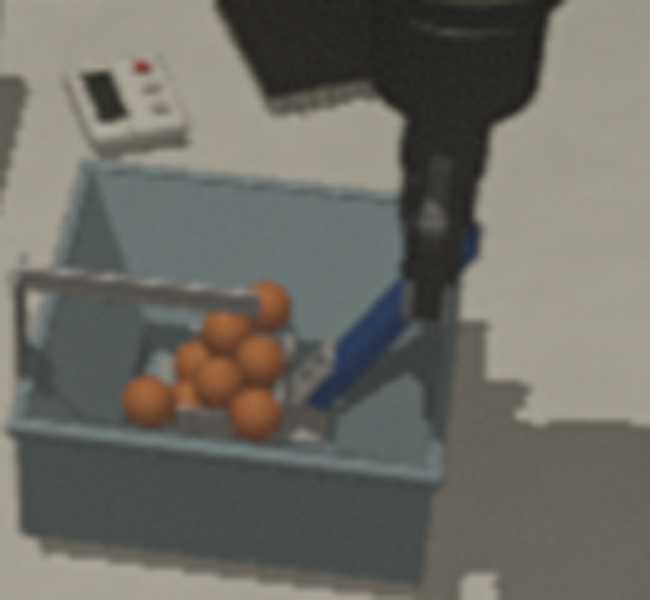

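Emit:
apply_moves([
  {"travel": [0,0,-0.001],"twist": [0,0,0],"claw": 0.015},
  {"travel": [0,0,-0.003],"twist": [0,0,0],"claw": 0.015},
  {"travel": [0,0,-0.006],"twist": [0,0,0],"claw": 0.015},
  {"travel": [0,0,-0.01],"twist": [0,0,0],"claw": 0.015},
  {"travel": [0,0,-0.014],"twist": [0,0,0],"claw": 0.015},
  {"travel": [0,0,-0.018],"twist": [0,0,0],"claw": 0.015},
  {"travel": [0,0,-0.022],"twist": [0,0,0],"claw": 0.015},
  {"travel": [0,0,-0.026],"twist": [0,0,0],"claw": 0.015},
  {"travel": [0,0,-0.029],"twist": [0,0,0],"claw": 0.015},
  {"travel": [0,0,-0.03],"twist": [0,0,0],"claw": 0.015},
], force=90)

```text
clock: 3.75
position: [0.4765, -0.0921, 0.1217]
tool_rot: [-3.142, -0.0, -0.242]
force: [0.3, 0.0, -3.5]
grip_width: 0.0228
```

```bash
python3 pre.py; python3 - <<'E'
from h import *
e=grab('side','s3.png')['frame']
cv2.imwrite('pics/c6.png',cv2.resize(e[190:310,310:440],None,fx=5,fy=5,interpolation=2))
E
```

```text
[ 0.47804785 -0.09192836  0.111     ]
t 3.75 pos [ 0.4765 -0.0921  0.1217] rpy [-3.1415e+00 -3.0000e-04 -2.4220e-01] F [ 0.3  0.  -3.5] w 0.0228
travel [ 0.0015 -0.0006  0.0297] twist [-0.   -0.02 -0.05]
```

View pics/c6.png

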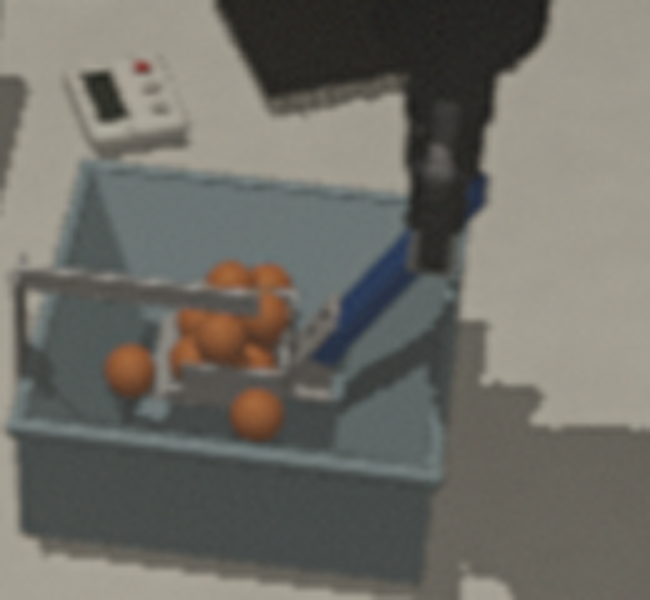

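The side view shows the scoop up and heaped, with one loose ball at (130,370) and one at (257,413) on the chute. I'll keep lifting.

Emit:
apply_moves([
  {"travel": [0,0,-0.002],"twist": [0,0,0],"claw": 0.015},
  {"travel": [0,0,-0.006],"twist": [0,0,0],"claw": 0.015},
  {"travel": [0,0,-0.012],"twist": [0,0,0],"claw": 0.015},
  {"travel": [0,0,-0.018],"twist": [0,0,0],"claw": 0.015},
  {"travel": [0,0,-0.025],"twist": [0,0,0],"claw": 0.015},
  {"travel": [0,0,-0.032],"twist": [0,0,0],"claw": 0.015},
  {"travel": [0,0,-0.039],"twist": [0,0,0],"claw": 0.015},
  {"travel": [0,0,-0.045],"twist": [0,0,0],"claw": 0.015},
  {"travel": [0,0,-0.049],"twist": [0,0,0],"claw": 0.015},
  {"travel": [0,0,-0.05],"twist": [0,0,0],"claw": 0.015},
], force=90)

```text
clock: 4.8
position: [0.4765, -0.0922, 0.1718]
tool_rot: [-3.142, -0.001, -0.242]
force: [-0.1, 0.7, -3.3]
grip_width: 0.0226
```

```bash
python3 pre.py; python3 - <<'E'
from h import *
e=grab('side','s4.png')['frame']
c=cv2.resize(e[190:310,310:440],None,fx=6,fy=6,interpolation=2)[:,:780]
cv2.imwrite('pics/c7.png',c[120:])
b,s,g=np.load('poses.npy')
e=grab('top','t4.png')['frame']
cv2.imwrite('pics/c7t.png',cv2.resize(e[215:315,275:405],None,fx=6,fy=6,interpolation=2))
E
```

```text
[ 0.47804785 -0.09192836  0.111     ]
t 4.8 pos [ 0.4765 -0.0922  0.1718] rpy [-3.1415e+00 -6.0000e-04 -2.4220e-01] F [-0.1  0.7 -3.3] w 0.0226
travel [ 0.0014 -0.0006  0.0798] twist [-0.   -0.04 -0.05]
```

View pics/c7.png

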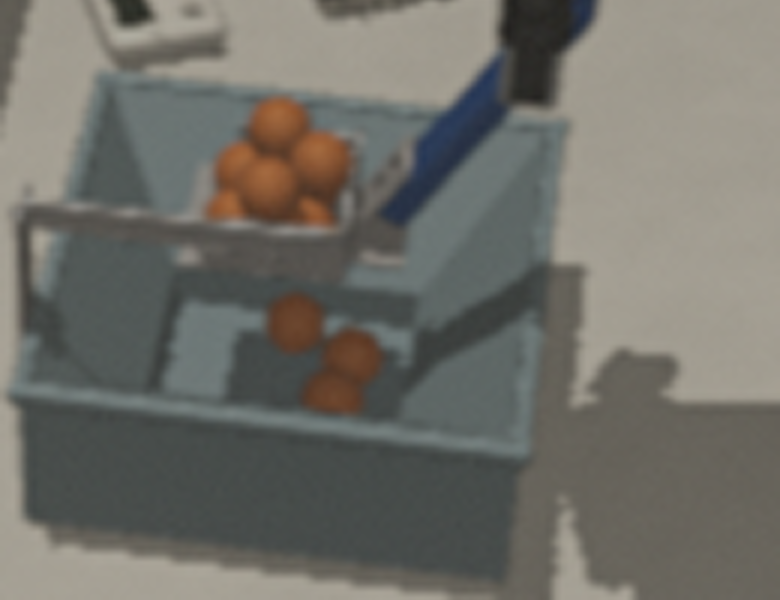

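View pics/c7t.png

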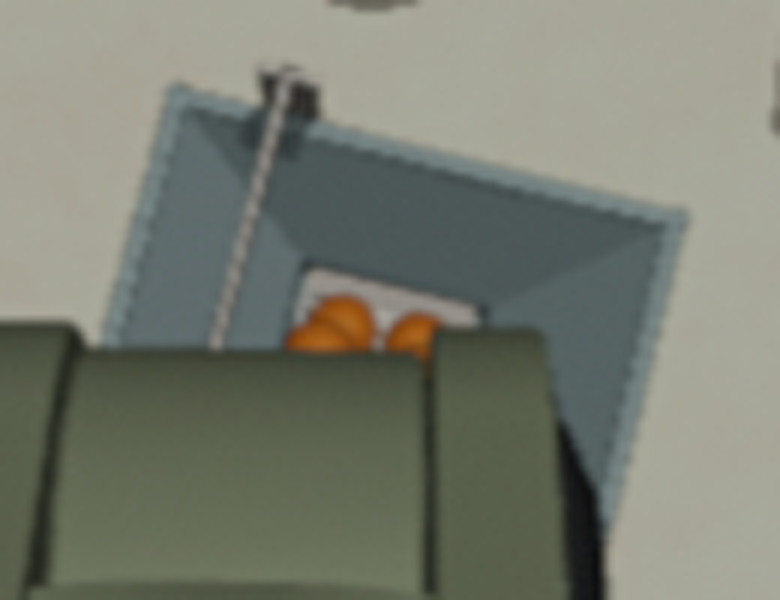

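```bash
cat > ov.py <<'E'
from h import *
import sys
fn,pz,dz,dx,dy,out=sys.argv[1],0,*map(float,sys.argv[2:5]),sys.argv[5]
b,s,g=np.load('poses.npy'); s=s.copy(); s[0]+=dx;s[1]+=dy
o=np.array([310,190] if len(sys.argv)<8 else [int(v) for v in sys.argv[6:8]])
c=cv2.resize(cv2.imread(fn)[o[1]:o[1]+120,o[0]:o[0]+130],None,fx=6,fy=6,interpolation=2)
L=np.array([[33,29,0],[33,-29,0],[-52,29,0],[-52,-29,0],[33,29,26],[33,-29,26],[-33,29,26],[-33,-29,26],[-104,12,132.5],[-104,-12,132.5]])/1e3
P=w(s,L);P[:,2]+=dz
for p in proj(P,'side'): cv2.circle(c,tuple(int(v) for v in (p+.5-o)*6),2,(0,255,0),-1)
Q=w(b,np.array([[-22,50,117],[88,50,117],[-22,50,131]])/1e3)
for p in proj(Q,'side'): cv2.circle(c,tuple(int(v) for v in (p+.5-o)*6),2,(255,0,255),-1)
cv2.imwrite(out,c[-600:] if len(sys.argv)<8 else c[:600])
E
python3 ov.py pics/s4.png 0.0853 0 0 pics/c8.png
```

```text
(no output)
```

View pics/c8.png

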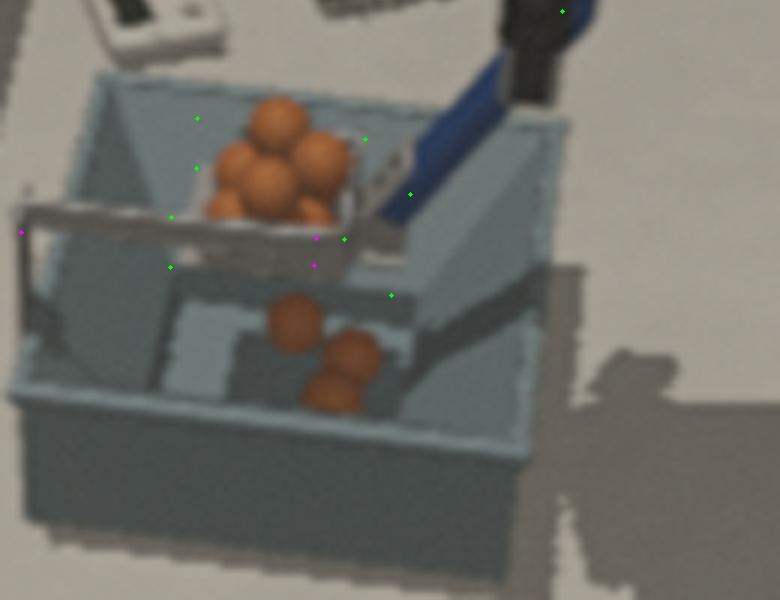

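```bash
cat > ov2.py <<'E'
from h import *
import sys
fn,out=sys.argv[1:3]; dz,dx,dy,pit=map(float,sys.argv[3:7]); z=8
o=np.array([int(v) for v in sys.argv[7:9]])
b,s,g=np.load('poses.npy')
c=cv2.resize(cv2.imread(fn)[o[1]:o[1]+75,o[0]:o[0]+100],None,fx=z,fy=z,interpolation=2)
def seg(A,col):
    A=np.array(A,float)/1e3
    piv=np.array([-.096,0,.105]); A=(A-piv)@R.from_euler('y',pit,degrees=True).as_matrix().T+piv
    P=w([s[0]+dx,s[1]+dy,s[2]],A);P[:,2]+=dz
    q=(proj(P,'side')+.5-o)*z
    cv2.polylines(c,[np.int32(q*8).reshape(-1,1,2)],False,col,1,cv2.LINE_AA,3)
seg([[-33,29,0],[33,29,0],[33,-29,0]],(0,255,0))
seg([[33,29,26],[-33,29,26],[-33,-29,26],[33,-29,26]],(0,255,255))
seg([[-104,12,132.7],[-116,12,125.7],[-116,-12,125.7],[-104,-12,132.7],[-104,12,132.7],[-40,12,22]],(255,0,255))
seg([[-116,12,125.7],[-52,12,15]],(255,0,255))
cv2.imwrite(out,c)
E
python3 ov2.py pics/s4.png pics/c9.png 0.0853 0 0 0 335 180
```

```text
(no output)
```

View pics/c9.png

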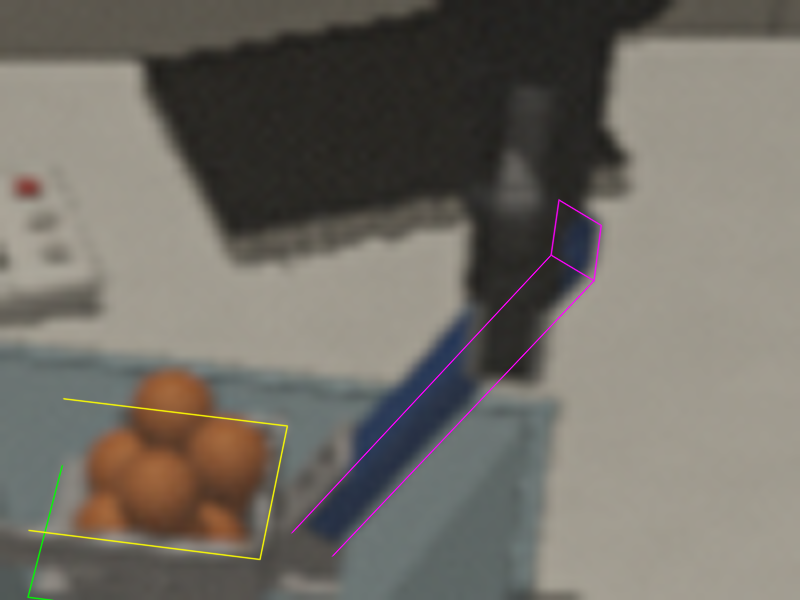

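```bash
cat > tilt.py <<'E'
from h import *
import sys
b,s,g=np.load('poses.npy')
def ray(px,n='side'):
    d=CAM[n];K=np.array([[d['fx'],0,d['cx']],[0,d['fy'],d['cy']],[0,0,1.]])
    u=cv2.undistortPoints(np.float64(px).reshape(-1,1,2),K,np.array(d['dist'])).reshape(-1,2)
    v=np.c_[u[:,0],-u[:,1],-np.ones(len(u))]@d['pose'][:3,:3].T
    return d['pose'][:3,3],v
def meas(fn,dx,dy,dz,z0):
    im=cv2.imread(fn).astype(float)
    blue=im[:,:,0]-im[:,:,2]
    ss=s+[dx,dy,0]
    # predicted lower-left edge line between -5mm.. lower; sample along, search perpendicular
    t=np.linspace(-85,-25,30)
    L=np.c_[-96+t*-.5-6.06,12+0*t,105+t*.866-3.5]/1e3
    P=w(ss,L);P[:,2]+=z0+dz
    q=proj(P,'side');dirv=(q[-1]-q[0])/np.linalg.norm(q[-1]-q[0]);nrm=np.array([dirv[1],-dirv[0]])
    if nrm[1]<0:nrm=-nrm
    off=np.arange(-8,8,.1)
    pts=[]
    for k in range(len(q)):
        sp=q[k]+off[:,None]*nrm
        pr=cv2.remap(np.float32(blue),np.float32(sp[:,0]).reshape(1,-1),np.float32(sp[:,1]).reshape(1,-1),cv2.INTER_LINEAR)[0]
        hi=pr.max(); lo=np.median(pr[-25:]); 
        if hi<40: continue
        i=np.argmax(pr); j=i+np.argmax(pr[i:]<(hi+lo)/2); pts.append(sp[j])
    pts=np.array(pts); C,v=ray(pts)
    n=np.array([-np.sin(ss[2]),np.cos(ss[2]),0]); p0=w(ss,[[0,.012,0]])[0]
    lam=((p0-C)@n)/(v@n); X=C+lam[:,None]*v
    f=np.array([np.cos(ss[2]),np.sin(ss[2])]); xs=(X[:,:2]-ss[:2])@f; zs=X[:,2]-z0-dz
    A=np.polyfit(zs,xs,1);r=xs-np.polyval(A,zs)
    k=abs(r)<2*r.std()+1e-4;A=np.polyfit(zs[k],xs[k],1)
    print(fn,len(pts),'lean deg',round(np.degrees(np.arctan(-A[0])),2),'x at z=60mm',round(np.polyval(A,.06)*1e3,2),'expect',round((-96-6.06-.5774*(60-101.5))*1,2),'rms mm',round((xs-np.polyval(A,zs))[k].std()*1e3,2))
if __name__=='__main__':
    meas('pics/side0.png',0,0,0,.006)
    meas('pics/s2.png',0,0,0,.006)
    meas('pics/s3.png',0,0,.0292,.006)
    meas('pics/s4.png',0,0,.0793,.006)
E
python3 tilt.py
```

```text
pics/side0.png 21 lean deg 30.73 x at z=60mm -72.05 expect -78.1 rms mm 0.53
pics/s2.png 22 lean deg 31.74 x at z=60mm -72.38 expect -78.1 rms mm 0.62
pics/s3.png 21 lean deg 28.52 x at z=60mm -73.05 expect -78.1 rms mm 0.29
pics/s4.png 22 lean deg 27.78 x at z=60mm -72.42 expect -78.1 rms mm 0.37
```

```bash
python3 ov2.py pics/s4.png pics/d0.png 0.0853 0 0 0 325 205;python3 ov2.py pics/s4.png pics/d3.png 0.0853 0 0 3 325 205; python3 -c "
import cv2,numpy as np
a=cv2.imread('pics/d0.png')[:,:400];b=cv2.imread('pics/d3.png')[:,:400];cv2.imwrite('pics/d.png',np.hstack([a,b]))"
```

```text
(no output)
```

View pics/d.png

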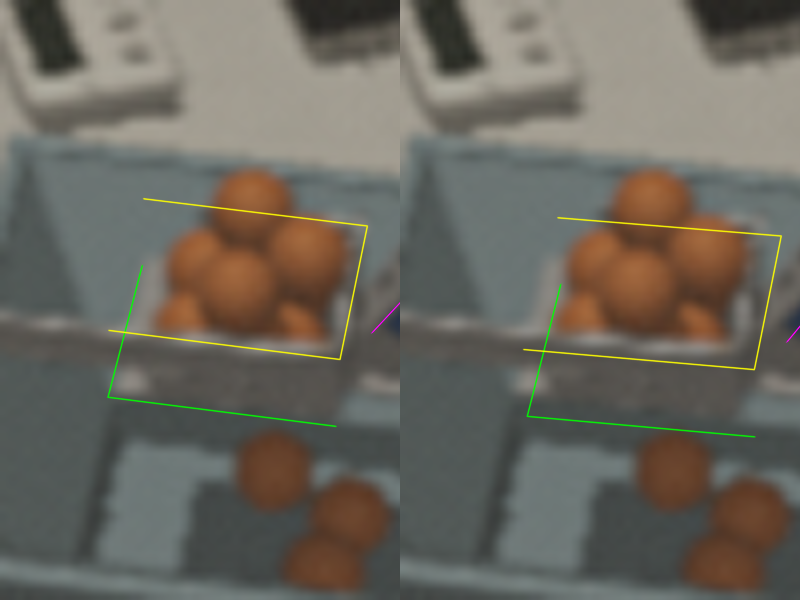

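```bash
cat > tilt2.py <<'E'
from tilt import *
def prof(fn,dz,show=True,z0=.006,dx=0,dy=0,col='blue'):
    im=cv2.imread(fn).astype(float) if isinstance(fn,str) else fn.astype(float)
    blue=im[:,:,0]-im[:,:,2]
    ss=s+[dx,dy,0]
    t=np.arange(-95,30,5.)
    L=np.c_[-96+t*-.5-6.06,12+0*t,105+t*.866-3.5]/1e3
    P=w(ss,L);P[:,2]+=z0+dz;q=proj(P,'side')
    P2=w(ss,L+[-.866e-3*1,0,-.5e-3*1]);P2[:,2]+=z0+dz;q2=proj(P2,'side')  # 1mm outward along face normal
    out=[]
    for k in range(len(t)):
        m=q2[k]-q[k]; off=np.arange(-16,14,.1); sp=np.float32(q[k]+off[:,None]*m)
        pr=cv2.remap(np.float32(blue),sp[:,0].reshape(1,-1),sp[:,1].reshape(1,-1),1)[0]
        i=np.argmax(pr);hi=pr[i];
        j=i+np.argmax(pr[i:]<(hi+np.median(pr[-40:]))/2)
        out.append((int(t[k]),int(hi),round(float(off[j]),1)))
    print(fn if isinstance(fn,str) else '',out)
if __name__=='__main__':
    prof('pics/side0.png',0);prof('pics/s2.png',0);prof('pics/s3.png',.0292);prof('pics/s4.png',.0793)
E
python3 tilt2.py
```

```text
pics/side0.png [(-95, 19, -3.8), (-90, 27, -2.9), (-85, 26, -3.0), (-80, 26, -3.3), (-75, 29, -3.2), (-70, 33, -3.8), (-65, 36, -4.0), (-60, 42, -5.1), (-55, 41, -4.3), (-50, 40, -4.0), (-45, 41, -4.4), (-40, 39, -4.3), (-35, 39, -3.9), (-30, 40, -4.1), (-25, 40, -4.1), (-20, 40, -4.6), (-15, 41, -5.0), (-10, 40, -4.2), (-5, 40, -3.2), (0, 40, -2.0), (5, 39, -1.3), (10, 39, -1.3), (15, 39, -2.9), (20, 40, -4.2), (25, 39, -4.4)]
pics/s2.png [(-95, 15, -5.0), (-90, 29, -3.2), (-85, 29, -3.1), (-80, 30, -3.1), (-75, 29, -3.2), (-70, 34, -3.1), (-65, 38, -4.2), (-60, 47, -6.0), (-55, 44, -4.5), (-50, 44, -4.3), (-45, 44, -3.8), (-40, 45, -4.2), (-35, 45, -4.0), (-30, 44, -4.3), (-25, 44, -4.9), (-20, 44, -10.5), (-15, 42, -13.1), (-10, 23, -14.4), (-5, 3, -14.4), (0, -1, 8.4), (5, -1, 5.6), (10, -3, 2.6), (15, -1, -0.6), (20, 3, -2.0), (25, 13, -2.7)]
pics/s3.png [(-95, 9, -3.7), (-90, 30, -2.0), (-85, 29, -1.6), (-80, 29, -1.8), (-75, 29, -2.6), (-70, 33, -3.1), (-65, 39, -3.6), (-60, 46, -6.1), (-55, 45, -5.1), (-50, 45, -4.8), (-45, 44, -5.1), (-40, 43, -4.6), (-35, 44, -5.0), (-30, 44, -4.4), (-25, 44, -5.4), (-20, 45, -10.9), (-15, 43, -12.8), (-10, 24, -14.4), (-5, 5, -14.2), (0, 3, 8.7), (5, 1, 5.8), (10, 3, 3.0), (15, 2, -0.0), (20, 4, -2.5), (25, 17, -3.0)]
pics/s4.png [(-95, 13, -5.4), (-90, 29, -2.4), (-85, 29, -2.0), (-80, 28, -2.4), (-75, 30, -2.4), (-70, 33, -3.1), (-65, 40, -3.9), (-60, 44, -5.2), (-55, 44, -4.9), (-50, 43, -4.6), (-45, 44, -5.6), (-40, 44, -5.9), (-35, 44, -4.7), (-30, 45, -6.0), (-25, 46, -6.0), (-20, 46, -10.7), (-15, 44, -12.2), (-10, 28, -13.5), (-5, 4, 4.3), (0, -3, 3.2), (5, -3, 0.3), (10, -3, -2.0), (15, -1, -1.8), (20, 7, -1.9), (25, 19, -2.6)]
```

Emit:
apply_moves([
  {"travel": [0,0,-0.001],"twist": [0,0,0],"claw": 0.015},
  {"travel": [0,0,-0.0025],"twist": [0,0,0],"claw": 0.015},
  {"travel": [0,0,-0.0036],"twist": [0,0,0],"claw": 0.015},
  {"travel": [0,-0.001,-0.0036],"twist": [0,0,0],"claw": 0.015},
  {"travel": [0,-0.003,-0.0036],"twist": [0,0,0],"claw": 0.015},
  {"travel": [0,-0.005,-0.0036],"twist": [0,0,0],"claw": 0.015},
  {"travel": [0,-0.007,-0.0036],"twist": [0,0,0],"claw": 0.015},
  {"travel": [0,-0.009,-0.0036],"twist": [0,0,0],"claw": 0.015},
  {"travel": [0,-0.011,-0.0036],"twist": [0,0,0],"claw": 0.015},
  {"travel": [0,-0.012,-0.0036],"twist": [0,0,0],"claw": 0.015},
])

```text
clock: 5.9
position: [0.4793, -0.0802, 0.1749]
tool_rot: [-3.142, 0.0, -0.242]
force: [0.5, 0.1, -2.3]
grip_width: 0.0226
```

Emit:
apply_moves([
  {"travel": [0,-0.001,0],"twist": [0,0,0],"claw": 0.015},
  {"travel": [0,-0.003,0],"twist": [0,0,0],"claw": 0.015},
  {"travel": [0,-0.005,0],"twist": [0,0,0],"claw": 0.015},
  {"travel": [0,-0.007,0],"twist": [0,0,0],"claw": 0.015},
  {"travel": [0,-0.009,0],"twist": [0,0,0],"claw": 0.015},
  {"travel": [0,-0.011,0],"twist": [0,0,0],"claw": 0.015},
  {"travel": [0,-0.013,0],"twist": [0,0,0],"claw": 0.015},
  {"travel": [0,-0.015,0],"twist": [0,0,0],"claw": 0.015},
  {"travel": [0,-0.017,0],"twist": [0,0,0],"claw": 0.015},
  {"travel": [0,-0.018,0],"twist": [0,0,0],"claw": 0.015},
])

```text
clock: 6.9
position: [0.4836, -0.0628, 0.1749]
tool_rot: [-3.142, -0.0, -0.242]
force: [0.1, 0.1, -2.1]
grip_width: 0.0226
```

```bash
python3 pre.py; cat > look.py <<'E'
from h import *
import sys
n=sys.argv[1]
e=grab('side','s%s.png'%n)['frame']
x,y=map(int,sys.argv[2:4])
cv2.imwrite('pics/v%s.png'%n,cv2.resize(e[y:y+100,x:x+130],None,fx=6,fy=6,interpolation=2))
E
python3 look.py 5 310 210
```

```text
[ 0.47804785 -0.09192836  0.111     ]
t 6.9 pos [ 0.4836 -0.0628  0.1749] rpy [-3.1416 -0.     -0.242 ] F [ 0.1  0.1 -2.1] w 0.0226
travel [0.0016 0.0296 0.0829] twist [-0.   -0.   -0.04]
```

View pics/v5.png

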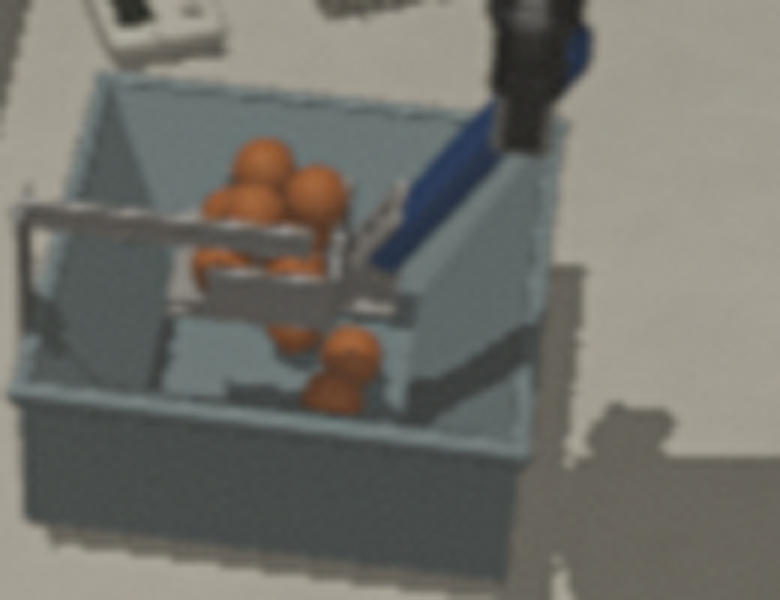

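```bash
python3 ov2.py pics/s5.png pics/d0.png 0.0884 0.0068 0.029 0 325 220;python3 ov2.py pics/s5.png pics/d3.png 0.0884 .0068 0.029 2 325 220; python3 -c "
import cv2,numpy as np
a=cv2.imread('pics/d0.png')[:,:400];b=cv2.imread('pics/d3.png')[:,:400];cv2.imwrite('pics/d_b.png',np.hstack([a,b]))"
```

```text
(no output)
```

View pics/d_b.png

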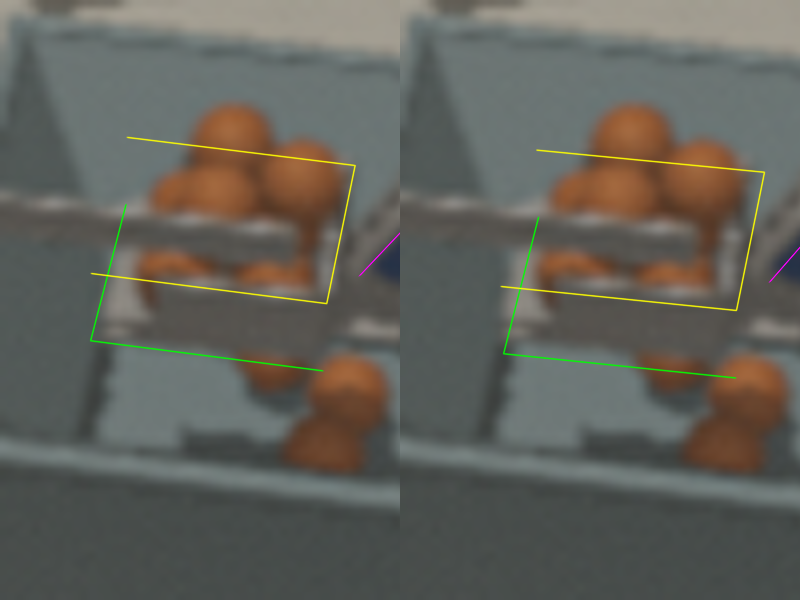

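```bash
python3 - <<'E'
import cv2,numpy as np
e=cv2.imread('pics/s5.png')
c=cv2.resize(e[238:270,310:375],None,fx=12,fy=12,interpolation=cv2.INTER_CUBIC);c=cv2.convertScaleAbs(c,alpha=1.8)
cv2.imwrite('pics/z5.png',c)
g=cv2.cvtColor(e,6).astype(int)
for x in range(314,372,4): print(x,list(g[238:266,x]))
E
```

```text
314 [np.int64(160), np.int64(158), np.int64(147), np.int64(135), np.int64(133), np.int64(137), np.int64(107), np.int64(87), np.int64(80), np.int64(75), np.int64(77), np.int64(80), np.int64(79), np.int64(78), np.int64(74), np.int64(72), np.int64(75), np.int64(75), np.int64(75), np.int64(72), np.int64(70), np.int64(68), np.int64(69), np.int64(68), np.int64(70), np.int64(71), np.int64(75), np.int64(89)]
318 [np.int64(159), np.int64(159), np.int64(160), np.int64(160), np.int64(159), np.int64(140), np.int64(107), np.int64(83), np.int64(83), np.int64(88), np.int64(114), np.int64(140), np.int64(134), np.int64(125), np.int64(121), np.int64(118), np.int64(117), np.int64(116), np.int64(114), np.int64(107), np.int64(101), np.int64(94), np.int64(75), np.int64(70), np.int64(68), np.int64(66), np.int64(69), np.int64(68)]
322 [np.int64(125), np.int64(118), np.int64(114), np.int64(110), np.int64(103), np.int64(116), np.int64(135), np.int64(101), np.int64(83), np.int64(84), np.int64(85), np.int64(86), np.int64(85), np.int64(86), np.int64(85), np.int64(87), np.int64(87), np.int64(88), np.int64(88), np
[... 4296 characters left out ...]
np.int64(72), np.int64(81), np.int64(98), np.int64(120), np.int64(108), np.int64(106), np.int64(106), np.int64(114), np.int64(111), np.int64(109), np.int64(95), np.int64(78), np.int64(77), np.int64(77), np.int64(79), np.int64(82), np.int64(79), np.int64(93), np.int64(98), np.int64(100)]
370 [np.int64(115), np.int64(115), np.int64(113), np.int64(114), np.int64(113), np.int64(114), np.int64(114), np.int64(114), np.int64(108), np.int64(98), np.int64(93), np.int64(100), np.int64(102), np.int64(101), np.int64(96), np.int64(90), np.int64(84), np.int64(82), np.int64(81), np.int64(80), np.int64(80), np.int64(96), np.int64(128), np.int64(129), np.int64(90), np.int64(84), np.int64(107), np.int64(104)]
```

View pics/z5.png

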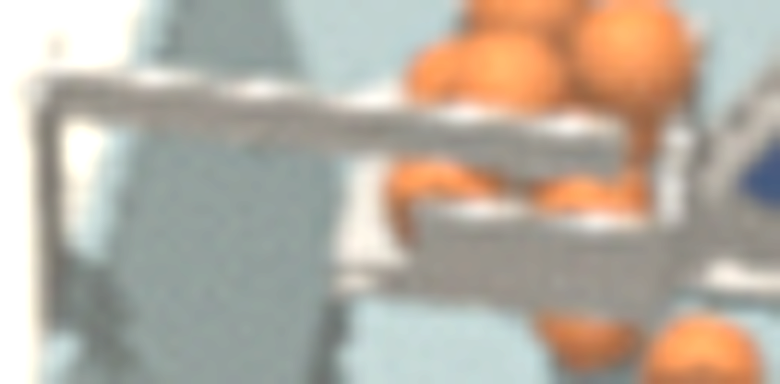

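Emit:
apply_moves([
  {"travel": [0,-0.001,0],"twist": [0,0,0],"claw": 0.015},
  {"travel": [0,-0.003,0],"twist": [0,0,0],"claw": 0.015},
  {"travel": [0,-0.005,0],"twist": [0,0,0],"claw": 0.015},
  {"travel": [0,-0.007,0],"twist": [0,0,0],"claw": 0.015},
  {"travel": [0,-0.009,0],"twist": [0,0,0],"claw": 0.015},
  {"travel": [0,-0.011,0],"twist": [0,0,0],"claw": 0.015},
  {"travel": [0,-0.013,0],"twist": [0,0,0],"claw": 0.015},
  {"travel": [0,-0.015,0],"twist": [0,0,0],"claw": 0.015},
  {"travel": [0,-0.017,0],"twist": [0,0,0],"claw": 0.015},
  {"travel": [0,-0.018,0],"twist": [0,0,0],"claw": 0.015},
])

```text
clock: 7.95
position: [0.488, -0.0453, 0.1749]
tool_rot: [-3.141, -0.0, -0.242]
force: [-0.2, -0.3, -3.5]
grip_width: 0.0226
```

```bash
python3 pre.py; python3 look.py 6 310 210
```

```text
[ 0.47804785 -0.09192836  0.111     ]
t 7.95 pos [ 0.488  -0.0453  0.1749] rpy [-3.1415e+00 -1.0000e-04 -2.4200e-01] F [-0.2 -0.3 -3.5] w 0.0226
travel [0.0015 0.0477 0.0829] twist [-0.01 -0.01 -0.04]
```

View pics/v6.png

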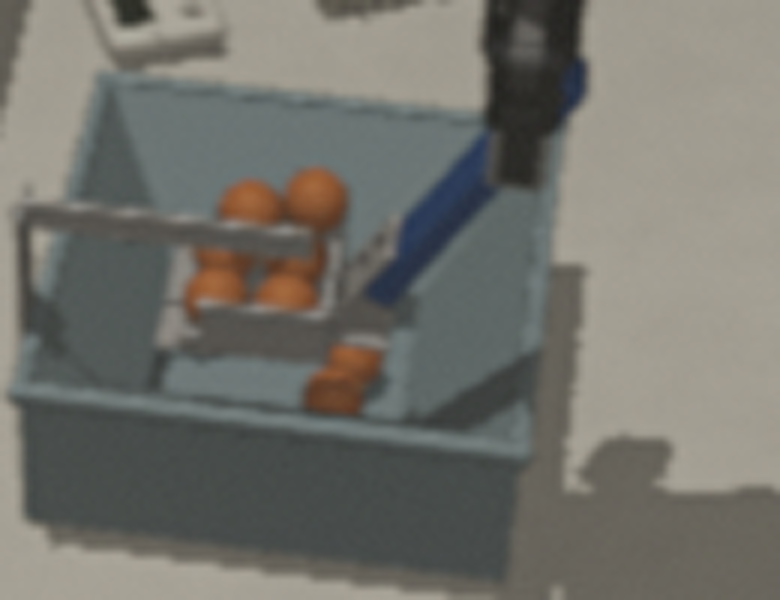

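The side view shows two seated balls clear at (215,290) and (288,295), with two heaped balls behind the blade at (250,205) and (317,198). I'll continue.

Emit:
apply_moves([
  {"travel": [0,-0.001,0],"twist": [0,0,0],"claw": 0.015},
  {"travel": [0,-0.003,0],"twist": [0,0,0],"claw": 0.015},
  {"travel": [0,-0.005,0],"twist": [0,0,0],"claw": 0.015},
  {"travel": [0,-0.007,0],"twist": [0,0,0],"claw": 0.015},
  {"travel": [0,-0.009,0],"twist": [0,0,0],"claw": 0.015},
  {"travel": [0,-0.011,0],"twist": [0,0,0],"claw": 0.015},
  {"travel": [0,-0.013,0],"twist": [0,0,0],"claw": 0.015},
  {"travel": [0,-0.015,0],"twist": [0,0,0],"claw": 0.015},
  {"travel": [0,-0.017,0],"twist": [0,0,0],"claw": 0.015},
  {"travel": [0,-0.018,0],"twist": [0,0,0],"claw": 0.015},
])

```text
clock: 9.0
position: [0.4923, -0.0278, 0.1749]
tool_rot: [-3.141, -0.0, -0.242]
force: [-0.1, -0.1, -2.9]
grip_width: 0.0228
```

Emit:
apply_moves([
  {"travel": [0,-0.001,0],"twist": [0,0,0],"claw": 0.015},
  {"travel": [0,-0.003,0],"twist": [0,0,0],"claw": 0.015},
  {"travel": [0,-0.005,0],"twist": [0,0,0],"claw": 0.015},
  {"travel": [0,-0.007,0],"twist": [0,0,0],"claw": 0.015},
  {"travel": [0,-0.009,0],"twist": [0,0,0],"claw": 0.015},
  {"travel": [0,-0.011,0],"twist": [0,0,0],"claw": 0.015},
  {"travel": [0,-0.013,0],"twist": [0,0,0],"claw": 0.015},
  {"travel": [0,-0.015,0],"twist": [0,0,0],"claw": 0.015},
  {"travel": [0,-0.017,0],"twist": [0,0,0],"claw": 0.015},
  {"travel": [0,-0.018,0],"twist": [0,0,0],"claw": 0.015},
])

```text
clock: 10.0
position: [0.4966, -0.0103, 0.1749]
tool_rot: [-3.141, -0.0, -0.242]
force: [0.4, -0.5, -2.2]
grip_width: 0.0229
```

```bash
python3 pre.py; python3 look.py 7 310 220
```

```text
[ 0.47804785 -0.09192836  0.111     ]
t 10.0 pos [ 0.4966 -0.0103  0.1749] rpy [-3.1415 -0.     -0.2421] F [ 0.4 -0.5 -2.2] w 0.0229
travel [0.0016 0.0837 0.0829] twist [-0.01 -0.   -0.04]
```

View pics/v7.png

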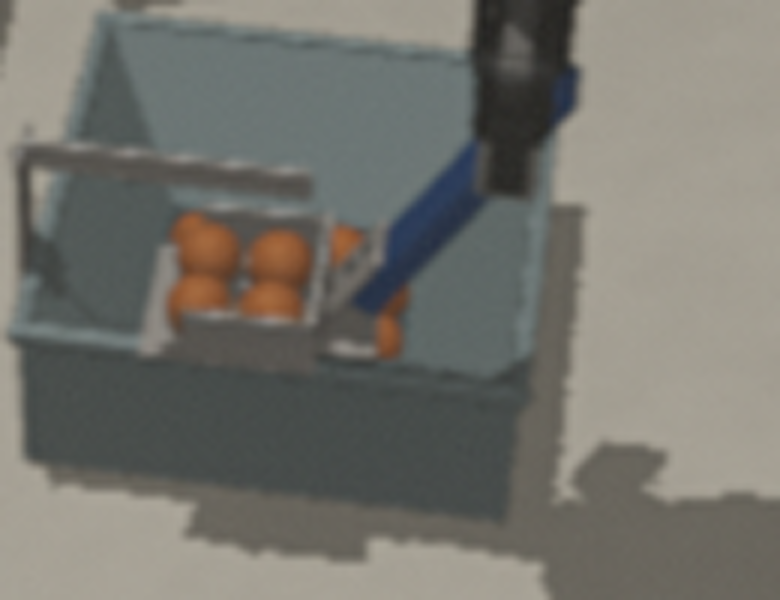

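The side view shows exactly four balls in the seats, at (208,250), (280,258), (198,300) and (272,302). The cup is now past the blade, and nothing is on top. I'll continue left.

Emit:
apply_moves([
  {"travel": [0,-0.002,0],"twist": [0,0,0],"claw": 0.015},
  {"travel": [0,-0.005,0],"twist": [0,0,0],"claw": 0.015},
  {"travel": [0,-0.009,0],"twist": [0,0,0],"claw": 0.015},
  {"travel": [0,-0.014,0],"twist": [0,0,0],"claw": 0.015},
  {"travel": [0,-0.019,0],"twist": [0,0,0],"claw": 0.015},
  {"travel": [0,-0.024,0],"twist": [0,0,0],"claw": 0.015},
  {"travel": [0,-0.029,0],"twist": [0,0,0],"claw": 0.015},
  {"travel": [0,-0.033,0],"twist": [0,0,0],"claw": 0.015},
  {"travel": [0,-0.036,0],"twist": [0,0,0],"claw": 0.015},
  {"travel": [0,-0.037,0],"twist": [0,0,0],"claw": 0.015},
])

```text
clock: 11.05
position: [0.5054, 0.0257, 0.1749]
tool_rot: [-3.142, 0.0, -0.242]
force: [0.2, 0.1, -1.7]
grip_width: 0.0228
```

Emit:
apply_moves([
  {"travel": [0,-0.002,0],"twist": [0,0,0],"claw": 0.015},
  {"travel": [0,-0.006,0],"twist": [0,0,0],"claw": 0.015},
  {"travel": [0,-0.012,0],"twist": [0,0,0],"claw": 0.015},
  {"travel": [0,-0.018,0],"twist": [0,0,0],"claw": 0.015},
  {"travel": [0,-0.024,0],"twist": [0,0,0],"claw": 0.015},
  {"travel": [0,-0.03,0],"twist": [0,0,0],"claw": 0.015},
  {"travel": [0,-0.036,0],"twist": [0,0,0],"claw": 0.015},
  {"travel": [0,-0.042,0],"twist": [0,0,0],"claw": 0.015},
  {"travel": [0,-0.046,0],"twist": [0,0,0],"claw": 0.015},
  {"travel": [0,-0.048,0],"twist": [0,0,0],"claw": 0.015},
])

```text
clock: 12.05
position: [0.517, 0.0724, 0.1749]
tool_rot: [-3.142, 0.0, -0.242]
force: [0.0, -0.0, -2.7]
grip_width: 0.0224
```

```bash
cat > post.py <<'E'
from h import *
b,s,g=np.load('poses.npy')
# grip offset from fit: TCP .4768,-.0918 with scoop s; keep yaw s
O=w([g[0],g[1],g[2]],[[0,0,0]])[0]   # pan centre
yaw=bot.observe()['tool_rot'][2]
ds=s[:2]-np.array([.4768,-.0918]); a=yaw+.242; c,sn=np.cos(a),np.sin(a); ds=np.array([c*ds[0]-sn*ds[1],sn*ds[0]+c*ds[1]])
base=ds-.010*np.array([np.cos(yaw),np.sin(yaw)])
T=np.array([O[0],O[1],0])-np.r_[base,0]; T[2]=.0925+.056
print(T); delta(T,g[2])
E
python3 post.py; python3 - <<'E'
from h import *
e=grab('side','s8.png')['frame']; cv2.imwrite('pics/v8.png',cv2.resize(e[210:350,300:440],None,fx=4.2,fy=4.2,interpolation=2))
e=grab('top','t8.png')['frame']; cv2.imwrite('pics/v8t.png',cv2.resize(e[200:350,140:400],None,fx=3,fy=3,interpolation=2))
E
```

```text
[0.50709295 0.23036339 0.1485    ]
t 12.05 pos [0.517  0.0724 0.1749] rpy [-3.1415  0.     -0.2418] F [ 0.  -0.  -2.7] w 0.0224
travel [-0.0474 -0.151   0.0264] twist [-0.    0.   -0.49]
```

View pics/v8.png

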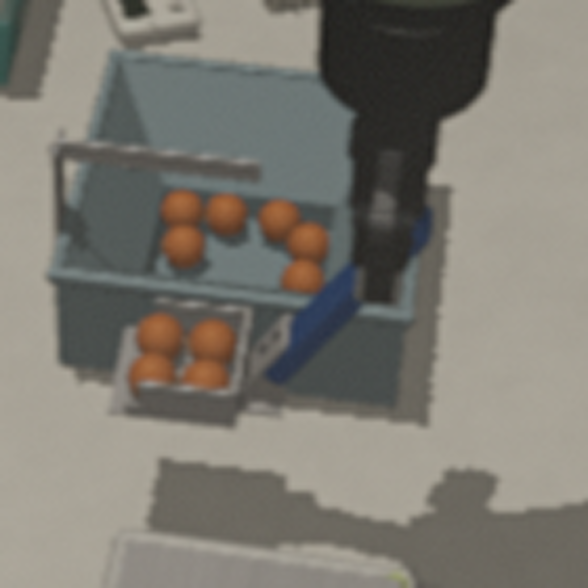

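View pics/v8t.png

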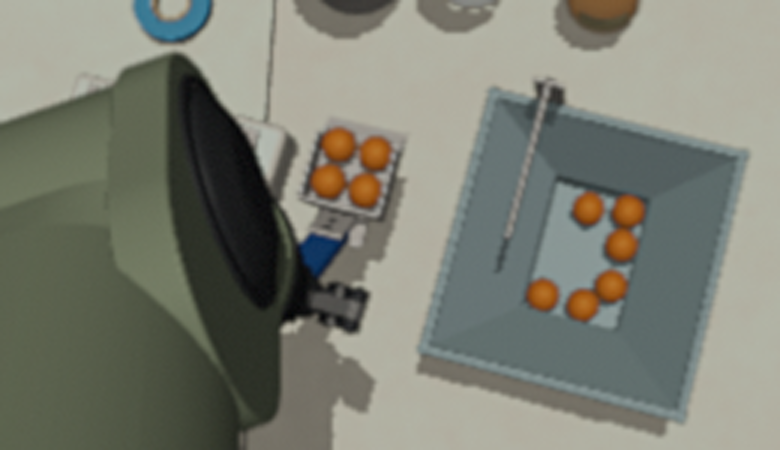

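Both views agree: four balls seated (side crop (160,335), (210,340), (152,372), (207,375)) and six in the bin. I'll carry it to the pan.

Emit:
apply_moves([
  {"travel": [-0.001,-0.002,0],"twist": [0,0,0],"claw": 0.015},
  {"travel": [-0.002,-0.007,0],"twist": [0,0,0],"claw": 0.015},
  {"travel": [-0.004,-0.014,0],"twist": [0,0,0],"claw": 0.015},
  {"travel": [-0.007,-0.023,0],"twist": [0,0,0],"claw": 0.015},
  {"travel": [-0.011,-0.033,0],"twist": [0,0,0],"claw": 0.015},
  {"travel": [-0.014,-0.044,0],"twist": [0,0,0],"claw": 0.015},
  {"travel": [-0.017,-0.055,0],"twist": [0,0,0],"claw": 0.015},
  {"travel": [-0.02,-0.065,0],"twist": [0,0,0],"claw": 0.015},
  {"travel": [-0.022,-0.072,0],"twist": [0,0,0],"claw": 0.015},
  {"travel": [-0.0237,-0.0755,0],"twist": [0,0,0],"claw": 0.015},
])

```text
clock: 13.15
position: [0.5119, 0.1518, 0.1748]
tool_rot: [-3.141, 0.0, -0.241]
force: [0.0, -0.1, -2.0]
grip_width: 0.0223
```

Emit:
apply_moves([
  {"travel": [-0.001,-0.003,0],"twist": [0,0,0],"claw": 0.015},
  {"travel": [-0.002,-0.009,0],"twist": [0,0,0],"claw": 0.015},
  {"travel": [-0.005,-0.017,0],"twist": [0,0,0],"claw": 0.015},
  {"travel": [-0.008,-0.026,0],"twist": [0,0,0],"claw": 0.015},
  {"travel": [-0.011,-0.036,0],"twist": [0,0,0],"claw": 0.015},
  {"travel": [-0.015,-0.047,0],"twist": [0,0,0],"claw": 0.015},
  {"travel": [-0.018,-0.057,0],"twist": [0,0,0],"claw": 0.015},
  {"travel": [-0.021,-0.066,0],"twist": [0,0,0],"claw": 0.015},
  {"travel": [-0.023,-0.073,0],"twist": [0,0,0],"claw": 0.015},
  {"travel": [-0.0237,-0.0755,0],"twist": [0,0,0],"claw": 0.015},
])

```text
clock: 14.15
position: [0.5069, 0.2309, 0.1749]
tool_rot: [-3.141, 0.0, -0.241]
force: [0.3, -0.1, -2.2]
grip_width: 0.0224
```

```bash
python3 post.py; python3 -c "
from h import *
print(np.round(bot.observe()['qpos'],2))
e=grab('side','s9.png')['frame']; cv2.imwrite('pics/v9.png',cv2.resize(e[270:440,290:460],None,fx=3.5,fy=3.5,interpolation=2))"
```

```text
[0.50708299 0.2303225  0.1485    ]
t 14.15 pos [0.5069 0.2309 0.1749] rpy [-3.1414e+00  1.0000e-04 -2.4130e-01] F [ 0.3 -0.1 -2.2] w 0.0224
travel [0.0003 0.0005 0.0264] twist [-0.01  0.   -0.46]
[-0.4   0.49 -0.18  1.83  0.11  0.83 -2.45]
```

View pics/v9.png

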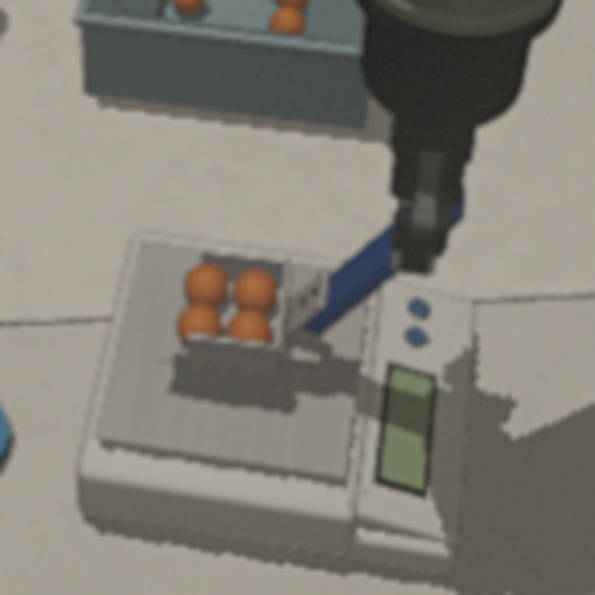

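The scoop hangs over the pan with four balls seated, and the pan is clear. I'll lower it.

Emit:
apply_moves([
  {"travel": [0,0,0.002],"twist": [0,0,0],"claw": 0.015},
  {"travel": [0,0,0.005],"twist": [0,0,0],"claw": 0.015},
  {"travel": [0,0,0.009],"twist": [0,0,0],"claw": 0.015},
  {"travel": [0,0,0.013],"twist": [0,0,0],"claw": 0.015},
  {"travel": [0,0,0.016],"twist": [0,0,0],"claw": 0.015},
  {"travel": [0,0,0.019],"twist": [0,0,0],"claw": 0.015},
  {"travel": [0,0,0.021],"twist": [0,0,0],"claw": 0.015},
  {"travel": [0,0,0.022],"twist": [0,0,0],"claw": 0.015},
  {"travel": [0,0,0.023],"twist": [0,0,0],"claw": 0.015},
  {"travel": [0,0,0.023],"twist": [0,0,0],"claw": 0.015},
])

```text
clock: 15.2
position: [0.5071, 0.2299, 0.1519]
tool_rot: [-3.142, 0.0, -0.242]
force: [0.1, -0.2, -2.1]
grip_width: 0.0226
```

Emit:
apply_moves([
  {"travel": [0,0,0.0008],"twist": [0,0,0],"claw": 0.015},
  {"travel": [0,0,0.0015],"twist": [0,0,0],"claw": 0.015},
  {"travel": [0,0,0.0022],"twist": [0,0,0],"claw": 0.015},
  {"travel": [0,0,0.0022],"twist": [0,0,0],"claw": 0.015},
])

```text
clock: 15.6
position: [0.5071, 0.2299, 0.1496]
tool_rot: [3.142, 0.0, -0.242]
force: [-0.4, 0.0, -2.7]
grip_width: 0.0226
```

Still carrying the full weight (-2.7 N), so there is no contact yet. I'll go down in half-millimetre steps.

Emit:
apply_moves([
  {"travel": [0,0,0.0005],"twist": [0,0,0],"claw": 0.015},
  {"travel": [0,0,0.001],"twist": [0,0,0],"claw": 0.015},
  {"travel": [0,0,0.001],"twist": [0,0,0],"claw": 0.015},
])

```text
clock: 15.9
position: [0.5071, 0.23, 0.1489]
tool_rot: [-3.141, -0.0, -0.242]
force: [-2.0, 0.1, 3.7]
grip_width: 0.023
```

Emit:
apply_moves([
  {"travel": [0,0,0.0005],"twist": [0,0,0],"claw": 0.015},
  {"travel": [0,0,0.0005],"twist": [0,0,0],"claw": 0.015},
])

```text
clock: 16.1
position: [0.507, 0.23, 0.1487]
tool_rot: [-3.141, -0.0, -0.242]
force: [-6.2, -1.2, 11.1]
grip_width: 0.0228
```

Emit:
apply_moves([
  {"travel": [0,0,-0.0006],"twist": [0,0,0],"claw": 0.015},
  {"travel": [0,0,-0.0006],"twist": [0,0,0],"claw": 0.02},
  {"travel": [0,0,-0.0006],"twist": [0,0,0],"claw": 0.022},
  {"travel": [0,0,-0.0006],"twist": [0,0,0],"claw": 0.024},
  {"travel": [0,0,-0.0006],"twist": [0,0,0],"claw": 0.027},
  {"travel": [0,0,-0.0006],"twist": [0,0,0],"claw": 0.032},
  {"travel": [0,0,-0.0006],"twist": [0,0,0],"claw": 0.04},
  {"travel": [0,0,-0.0006],"twist": [0,0,0],"claw": 0.05},
  {"travel": [0,0,-0.0006],"twist": [0,0,0],"claw": 0.06},
  {"travel": [0,0,-0.0006],"twist": [0,0,0],"claw": 0.06},
], force=30)

```text
clock: 17.1
position: [0.5071, 0.2299, 0.1488]
tool_rot: [-3.142, -0.0, -0.242]
force: [-0.6, 0.4, -0.4]
grip_width: 0.0599
```

```bash
python3 -c "
from h import *
print(np.round(bot.observe()['force'],1))
e=grab('side','s10.png')['frame']; cv2.imwrite('pics/v10.png',cv2.resize(e[270:440,290:460],None,fx=3.5,fy=3.5,interpolation=2))"
```

```text
[-0.6  0.4 -0.4]
```

View pics/v10.png

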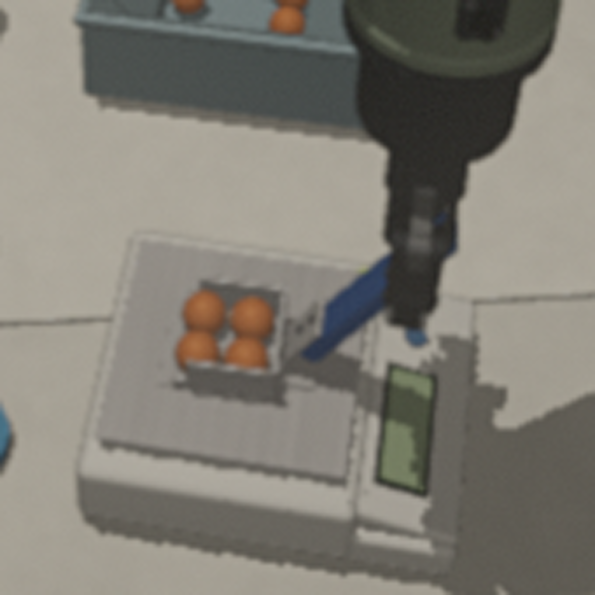

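The scoop stands on the pan with four balls seated, and the fingers are clear of the handle. I'll retreat straight up.

Emit:
apply_moves([
  {"travel": [0,0,-0.005],"twist": [0,0,0],"claw": 0.06},
  {"travel": [0,0,-0.015],"twist": [0,0,0],"claw": 0.06},
  {"travel": [0,0,-0.03],"twist": [0,0,0],"claw": 0.06},
  {"travel": [0,0,-0.05],"twist": [0,0,0],"claw": 0.06},
  {"travel": [0,0,-0.075],"twist": [0,0,0],"claw": 0.06},
  {"travel": [0,0,-0.1],"twist": [0,0,0],"claw": 0.06},
  {"travel": [0,0,-0.12],"twist": [0,0,0],"claw": 0.06},
  {"travel": [0,0,-0.13],"twist": [0,0,0],"claw": 0.06},
])

```text
clock: 17.95
position: [0.5075, 0.2301, 0.2813]
tool_rot: [-3.14, -0.002, -0.242]
force: [0.7, -0.8, -0.2]
grip_width: 0.0601
```

Emit:
apply_moves([
  {"travel": [-0.01,0.02,0],"twist": [0,0,0],"claw": 0.06},
  {"travel": [-0.02,0.05,0],"twist": [0,0,0],"claw": 0.06},
  {"travel": [-0.03,0.09,0],"twist": [0,0,0],"claw": 0.06},
  {"travel": [-0.03,0.13,0],"twist": [0,0,0],"claw": 0.06},
  {"travel": [-0.03,0.17,0],"twist": [0,0,0],"claw": 0.06},
  {"travel": [-0.03,0.19,0],"twist": [0,0,0],"claw": 0.06},
  {"travel": [-0.03,0.2,0],"twist": [0,0,0],"claw": 0.06},
  {"travel": [-0.03,0.2,0],"twist": [0,0,0],"claw": 0.06},
  {"travel": [-0.03,0.2,0],"twist": [0,0,0],"claw": 0.06},
  {"travel": [-0.03,0.2,0],"twist": [0,0,0],"claw": 0.06},
])

```text
clock: 18.95
position: [0.4303, 0.0441, 0.2787]
tool_rot: [-3.141, 0.0, -0.241]
force: [-0.4, -0.3, -0.5]
grip_width: 0.0599
```

```bash
python3 -c "
from h import *
o=bot.observe();print(o['clock'],o['position'],np.round(o['force'],1))
e=grab('side','s11.png')['frame']; f=grab('top','t11.png')['frame']
cv2.imwrite('pics/v11.png',np.hstack([cv2.resize(e[170:440,250:450],(400,540),interpolation=2),cv2.resize(f[90:350,130:330],(400,520),interpolation=2)][:1]))
cv2.imwrite('pics/v11t.png',f)"
```

```text
18.95 [0.43025879 0.04412754 0.27871373] [-0.4 -0.3 -0.5]
```

View pics/v11.png

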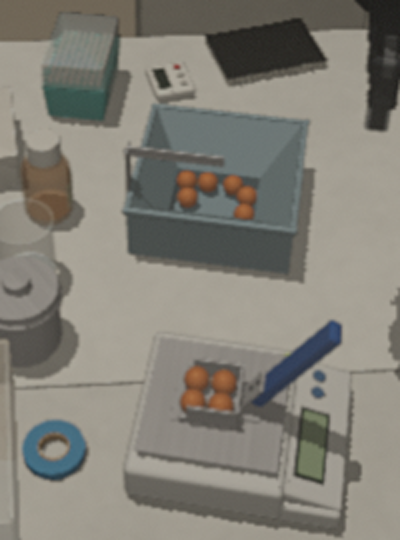

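View pics/v11t.png

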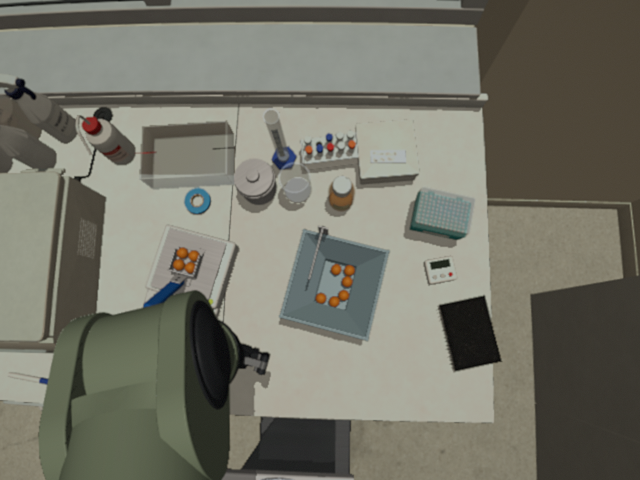

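The pictures show the scoop standing on the pan, at top-view (186,262), with four balls seated. The other six are in the bin, and the bystanders (bottle, beaker, notebook) look unmoved. I'm handing in.

```bash
python3 -c "
from h import *
print(bot.job_done())"
```

```text
the job is handed in; nothing more can be done
None
```

The full scoop is standing upright on the balance pan with one ball in each of its four seats, and I handed the job in at about 19 s.

- **What I did:** I pinched the scoop by its handle and lifted it straight out with seven balls in it. I then drew it left under the blade, with its underside about 88 mm above the bench. That struck three balls back into the bin. I lowered the scoop until the force showed contact with the pan, within about 0.4 mm of the height I expected. Then I let go and backed the arm away.
- **Last checks:** The final side and top pictures show four balls seated with none on top, and the other six in the bin. The bottle, beaker and notebook look where they were, the robot is touching nothing, and the highest tool force I read was about 17 N.
- **What disagreed:** My checks of how level the scoop hung did not agree. The handle's edge suggested a forward tilt of about 2.5 degrees, while the cup compared with the blade suggested less than 1 degree. I made no correction, and the cup passed under the blade without snagging.

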